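Reverse the ratchet spanner and back off the rotor's hold-down nut

ROBOT

A 6-joint arm with a two-finger parallel gripper is mounted at the origin on the work surface. World frame = base frame: x ahead of the robot, y to its left, z up, the work surface at z = 0. Lengths are in m, angles in degrees, forces in N, time in s.
With the tool pointing down it reaches from about 0.375 to 0.825 m from the base axis. Payload 5.5 kg.
Tool frame: the origin (TCP) lies where the fingers leave the gripper's body, on its centre line; the fingertips stand tip_reach ahead of it and the grasp point (between the pads) lies 54 mm ahead of it (tip_reach is the distance from the TCP to the fingertips, in m); z points along the fingers, y is the direction in which the jaws open and shut (so a half turn about z gives the same grasp; the last joint's range is limited). The gripper opens to 85 mm and grips with 20 to 120 N. Pads are 22 mm wide; open, the fingers measure 114 mm over their backs; the gripper's body (76 mm by 85 mm) begins 54 mm behind the grasp point. The pads swing forward as they close: fully open they stand 13 mm farther back than shut.
Start: joints at [-74.542, 17.962, -2.699, 69.339, 0, 90], TCP at [0.16, -0.578, 0.304] pointing down, gripper open.
Joint ranges: [-152.73, 152.73], [-39.44, 99.34], [-58.76, 71.6], [-118.89, 123.64], [-81.53, 83.1], [-180, 180]. Speed limits (degrees/s): [136.94, 136.94, 172.46, 180, 180, 180].

INTERFACE

Orientations are given as a 3x3 rotation matrix whose columns are the frame's x, y, z axes.
In Python, from cell import observe, read_camera, calibration, hand_in, trace, landmark_of, tip_reach gives the robot as it stands.
- The arm moves only by the tool drive_tool, never from a script. Its argument "deltas" is a list of rows, each a list of 2 entries, a list of its own where there are three numbers: the shift along the tool's x, y, z in m, then the turn, a rotation vector about the tool's x, y, z in degrees. A call has 1 to 10 rows; each row shifts and turns the pose as measured when the row begins, along the tool's axes as they then stand; what a row does not reach is not made up. A row lasts 1/10 s, in which the tool goes at most 50 mm and 8.59 degrees, less where a joint would pass 70% of its speed; a pose out of reach is approached as far as the arm can. A call is refused whole if a number of a shift passes 0.05 or a number of a turn 8.59, either way. A call with a gripper value outside its range is refused whole. "claw" is the opening, from -1 (shut) to 1 (fully open), set as the call begins (left out, the last holds). The fingers move at their own pace and stop on an object; "squeeze" is the grip in N (left out, the last holds). Time passes only in rows, so rows that do not move let the fingers close. It gives the time, the measured TCP pose, the force and the opening at its end, in the units of the state.
- observe(): the state, without advancing time (a new reading comes with each control period).
- read_camera(name): name is "scene" or "top" or "wrist"; returns (picture, depth): 480x640x3 uint8, blue, green, red; 480x640 float32, m along the optical axis (not along the pixel's ray), 0 where there is no reading.
- calibration(name): a dict with "fovy" (degrees; the focal length in pixels is half the picture's height over the tangent of half this angle, whatever the lens; pixels are square), "cx", "cy" (the principal point, pixels), "R" (3x3) and "t" (3): a world point X has camera coordinates R X + t. Camera axes: x right, y down, z forward; pixel columns grow to the right and rows downward; lengths in m; the calibration is good to about 2 mm. A picture is of the moment at which its call begins: read the wrist's pose just before it. calibration takes no time and is no camera call; for the wrist camera it gives the pose at the moment of the call.
- hand_in(): hands the job in, once; it reports no verdict.
Trained networks look in the newest picture that a camera, given by its name, has taken for a name from the list of things; names that differ only in an ending like _2 or _b are one class to them, and where a whole thing is asked for, a point or a joint stands for the part that bears it (a point fixed in the world has none). Each returns a list of dicts, best first, with "confidence" (0 to 1); they miss things now and then, are a little off and sometimes report something else, mostly with a low value. They report only what shows in the picture. A call takes as long as a camera call.
- trace(camera, label): "mask" (480x640 bool, what is visible of it).
- landmark_of(camera, label): "xyz" ([x, y, z] in m, in world coordinates, good to about 4 mm: a listed point, or the origin of a listed thing).
The state is a dict: "time_s": time; "joints": joint angles; "qd": joint speeds; "joint_efforts": joint torques, N m; "ee_pos": TCP position; "orientation": TCP orientation; "wrist_force": force on the tool from outside, world axes, zero at the start; "torque": the same for the moment, N m; "gripper_width": opening from 0.0 (shut) to 1.0 (fully open).
Only numpy, scipy, OpenCV 4.12 (cv2) and the standard library are available. Lean on these libraries where they do the work, as an engineer would, in place of code of your own. Each camera call takes 0.05 s, during which the arm holds its last target. There are 200 camera calls.

TASK

The centrifuge rotor's hold-down nut must be slackened, but the ratchet spanner that sits on it is still set to tighten. Gently nudge the spanner's small direction lever over to its loosening side, then swing the spanner's handle counter-clockwise (seen from above) until the nut's lug comes up firmly, but without forcing, against its stop pin. Let go with the lever still set to loosen and the lug still at the pin; turn the nut only with the spanner and leave the other things on the bench where they are.

Things in the scene. Friction and masses are not known exactly. Their poses are not given: they have to be found in the camera images.
- stand: Fixed steel plate, 250 mm square, 12 mm thick, with a silver centrifuge rotor (170 mm diameter, hub face 78 mm above the table) whose sloping shoulder holds capped tubes (caps reach 84 mm above the table, all within 80 mm of the axis). Origin: underside of the plate on the rotor's vertical axis; z up.
- stop_post: Stop pin, 8 mm diameter and 11 mm tall, fixed upright on the rotor's hub, its axis 37 mm from the rotor's axis. Origin at its foot, 78 mm above the table.
- stop_pin (a point): Point on the stop pin's face that the lug meets, 37 mm from the rotor's axis, 84 mm above the table.
- nut: Captive steel nut on the rotor's axis, hex 19 mm, seen inside the spanner's head (top 109 mm up); below the head a 60 mm flange with one radial lug (8 mm wide, 9 tall, out to 42 mm). Origin on the axis 78 mm above the table; x along the lug, z up. Turns only about z; counter-clockwise from above loosens; friction 0.6 N m. Starts 0.45 to 0.85 rad short of the stop pin.
- nut_lug (a point): Point on the lug's leading (counter-clockwise) side face, 37 mm from the axis, 84 mm above the table. It meets stop_pin when the nut is fully backed off.
- ratchet: Ratchet spanner, fitted on the nut and captive there: steel ring head, 51 mm diameter, flat neck 26 mm wide to 76 mm from the axis, then shank and grip. Origin on the nut's axis, underside of the head, 86 mm above the table; x along the handle, z up, y the counter-clockwise side. Top of head and neck 104 mm above the table. Turns only about z, drag 0.3 N m.
- grip (a point): Middle of the straight round black rubber grip (20 mm diameter, 90 to 195 mm from the axis), on its centre line, 140 mm from the axis, 95 mm above the table. Once the lug is at the pin, 10 to 15 N sideways here seats it firmly; over about 20 N damages the pin.
- lever: Small dark direction lever on the spanner's neck. Origin: its pivot, 62 mm from the nut's axis along the handle, 104.5 mm above the table; its -x points along the lever, towards the head. Swings 0.3 rad either side of the handle's line and snaps over centre: about 3 N at the tab. Its tab starts on the -y (tighten) side; +y is loosen. Takes 15 N at most; pushed further it drags the spanner.
- lever_tab (a point): Middle of the lever's upright tab (10 mm long, 6 wide, top 124.5 mm above the table), 28 mm from the pivot, 34 mm from the nut's axis, 116.5 mm above the table. In the spanner's frame its y is about -8 mm set to tighten and +8 mm set to loosen (a tooth may hold it at 4.5 mm until the handle moves).
- loose_cap: Loose blue screw cap, 34 mm across, 14 mm tall, on a corner of the plate; a bystander. Origin at its underside.
- socket: Loose steel socket, 26 mm across, 25 mm tall, on another corner of the plate; a bystander. Origin at its underside.
- spanner: Loose open-ended spanner lying on the bench; a bystander.
- beaker: Glass beaker, 68 mm wide, 85 mm tall; a bystander.
- reagent: Amber jar with blue cap, 56 mm wide, 90 mm tall; a bystander.
- tip_box: Yellow pipette-tip box 85 x 120 x 55 mm; a bystander.
- pen: Black marker pen, 120 mm long, 12 mm thick, lying on the bench; a bystander.
- ratchet_head (a point): Middle of the head's top. Inside: 24 teeth, so up to 15 degrees of swing are idle. With the lever's tab on the spanner's +y side, counter-clockwise swings turn the nut (0.9 N m in all, 6 to 7 N at mid grip) and clockwise ones click freely; with it on -y, the reverse: counter-clockwise only clicks.

How it is judged (in metres and radians):
On the way, in this order (a step that is already met when the one before it is completed fails the run):
1. the direction lever is on its loosening side (y of lever_tab in the frame of ratchet above 0.003 m), for 0.2 s.
2. the lug bears firmly on the stop pin (over 6 N between them) (distance between nut_lug and stop_pin below 0.003 m and contact force between nut and stop_post above 6 N), for 0.1 s.
At the end, for the whole second after the job is handed in: The lever's tab is on the loosening side (more than 3 mm to +y in the spanner's frame), the lug's face is within 3 mm of the stop pin's face after having borne on it firmly, and stays there; the spanner is at rest and let go (y of lever_tab in the frame of ratchet above 0.003 m and distance between nut_lug and stop_pin below 0.003 m and angular speed of ratchet below 0.1 rad/s); the robot touches nothing.
It fails at once if the lever is pushed with more than 15 N (contact force between any of the fingers, the arm and lever above 15 N).
It fails at once if the lug is forced onto the stop pin with more than 55 N (about 20 N at the middle of the grip) (contact force between nut and stop_post above 55 N).
It fails at once if the nut or its lug is pushed directly (over 4 N) instead of with the spanner (contact force between any of the fingers, the arm and nut above 4 N).
It fails at once if a bystander is moved by more than 40 mm (distance of any of loose_cap, socket, spanner, beaker, reagent, tip_box, pen from where it was at the start of the episode above 0.04 m).
It also fails if it takes over 58 s, if anything falls off the work surface, if the arm or the gripper's body presses on something with over 40 N, if the wrist force passes 120 N, or if a joint passes its speed limit or range.

## Working session

There is one attempt and no reset: what is moved stays moved. The work goes in short steps, Python scripts to look and compute and a tool call to move; the robot and the scene stay as the last step left them, time stands still between calls to the robot, and variables do not carry over. Pictures are saved under pics/ and viewed, about 8 in all and at most 12, crops included, and the job is handed in when it is done.

Besides the shell and the picture viewer there is one more tool, called after "Emit:" by a JSON object that holds its "fn" and its "kwargs". drive_tool: Moves the arm, as the interface text tells. Its arguments: {"type":"object","properties":{"deltas":{"type":"array"},"claw":{"type":"number"},"squeeze":{"type":"number"}},"required":["deltas"]}

```bash
mkdir -p pics
cat > h.py <<'E'
import numpy as np, cv2
from cell import *
def proj(c,X):
    p=np.array(c["R"])@np.array(X)+np.array(c["t"]); f=240/np.tan(np.radians(c["fovy"])/2)
    return c["cx"]+f*p[0]/p[2], c["cy"]+f*p[1]/p[2]
def onplane(c,u,v,z):
    R=np.array(c["R"]);t=np.array(c["t"]);f=240/np.tan(np.radians(c["fovy"])/2)
    o=-R.T@t; d=R.T@np.array([(u-c["cx"])/f,(v-c["cy"])/f,1]); return o+d*(z-o[2])/d[2]
def cloud(c,depth):
    R=np.array(c["R"]);t=np.array(c["t"]);f=240/np.tan(np.radians(c["fovy"])/2)
    v,u=np.mgrid[:480,:640]; P=np.stack([(u-c["cx"])/f*depth,(v-c["cy"])/f*depth,depth],-1)
    return (P-t)@R
E
python3 - <<'E'
from h import *
s=observe();print(s["time_s"],s["ee_pos"],s["orientation"],s["gripper_width"],tip_reach() if callable(tip_reach) else tip_reach)
ims=[]
for n in("top","scene"):
    im,d=read_camera(n);cv2.imwrite(f"pics/{n}0.png",im);ims.append(im)
    for l in("stand","stop_post","stop_pin","nut_lug","ratchet","grip","lever","lever_tab","ratchet_head"):
        r=landmark_of(n,l);print(n,l,[(np.round(q["xyz"],3).tolist(),round(q["confidence"],2)) for q in r[:2]])
    c=calibration(n);print(c["fovy"],np.round(-np.array(c["R"]).T@np.array(c["t"]),3))
print(observe()["time_s"])
E
```

```text
0.0 [ 0.15978121 -0.57786124  0.30304603] [[ 9.63836108e-01  2.66495324e-01 -4.46882111e-04]
 [ 2.66495699e-01 -9.63834726e-01  1.63183225e-03]
 [ 4.15516790e-06 -1.69191101e-03 -9.99998569e-01]] 0.9984719705070788 0.0726
top stand [([0.513, 0.056, -0.001], 0.93)]
top stop_post [([0.513, 0.057, 0.102], 0.42)]
top stop_pin [([0.528, 0.092, 0.085], 0.91)]
top nut_lug [([0.544, 0.087, 0.086], 0.68)]
top ratchet [([0.516, 0.06, 0.089], 0.94), ([0.517, 0.056, -0.002], 0.33)]
top grip [([0.442, -0.056, 0.094], 0.73)]
top lever [([0.476, 0.008, 0.104], 0.41)]
top lever_tab [([0.49, 0.039, 0.121], 0.57)]
top ratchet_head [([0.514, 0.056, 0.104], 0.74)]
46.11407207590643 [0.329 0.013 1.175]
scene stand [([0.518, 0.061, 0.001], 0.84)]
scene stop_post []
scene stop_pin [([0.526, 0.092, 0.081], 0.68)]
scene nut_lug [([0.544, 0.081, 0.088], 0.67)]
scene ratchet [([0.516, 0.055, 0.084], 0.61), ([0.659, 0.294, -0.002], 0.2)]
scene grip [([0.439, -0.056, 0.097], 0.57), ([0.43, 0.181, 0.011], 0.51)]
scene lever [([0.481, 0.007, 0.106], 0.54)]
scene lever_tab [([0.494, 0.032, 0.115], 0.48)]
scene ratchet_head [([0.516, 0.057, 0.104], 0.7)]
57.05093232278096 [ 1.066 -0.033  0.882]
1.0
```

View pics/top0.png

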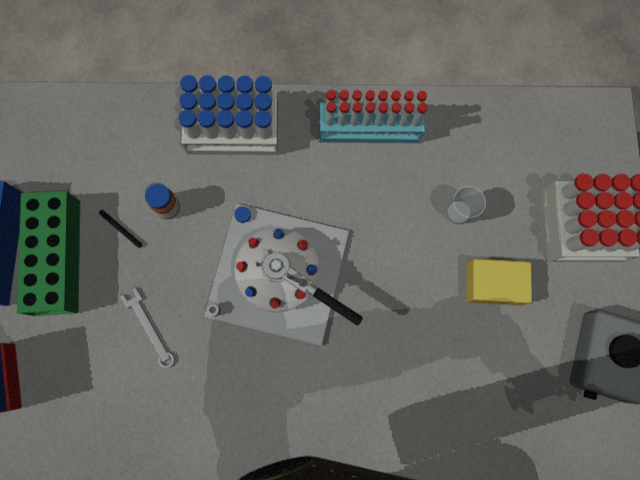

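View pics/scene0.png

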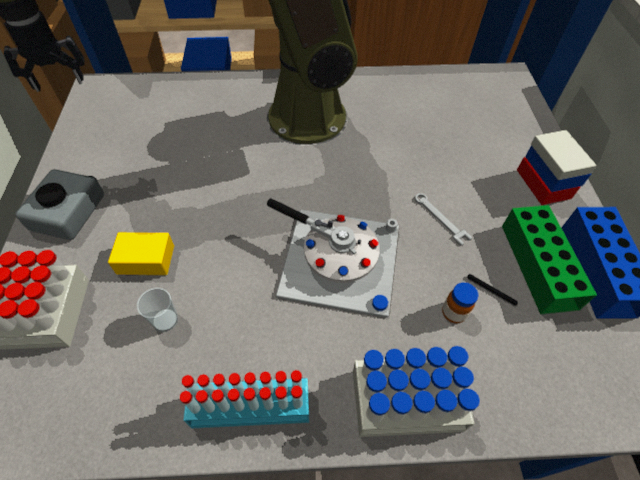

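The top picture shows the rotor at about (278,265), with the grip running from (315,290) to (360,320). That puts the handle at about -123° in the world and the lug at about 43°, with the pin at about 71°. I'll move over it for a close look.

```bash
cat > plan.py <<'E'
import sys; from h import *
from scipy.spatial.transform import Rotation as Ro
def plan(target,yaw,step=0.045,turn=8.5):
    """rows to bring TCP to target with tool x at yaw (deg), tool z down"""
    s=observe();R=np.array(s["orientation"]);p=np.array(s["ee_pos"]);y=np.radians(yaw);c,sn=np.cos(y),np.sin(y)
    T=np.array([[c,sn,0],[sn,-c,0],[0,0,-1.]]);target=np.array(target)
    w=Ro.from_matrix(R.T@T).as_rotvec(degrees=True);n=int(max(np.ceil(np.linalg.norm(target-p)/step),np.ceil(np.linalg.norm(w)/turn),1))
    rows=[];q=p
    for i in range(n):
        d=R.T@(target-p)/n; rows.append([d.round(4).tolist(),(w/n).round(2).tolist()]); R=R@Ro.from_rotvec(w/n,degrees=True).as_matrix()
    print(n,rows)
if __name__=="__main__":
    a=list(map(float,sys.argv[1:]));plan(a[:3],a[3],*(a[4:]))
E
python3 plan.py 0.43 0.02 0.30 -33
```

```text
15 [[[0.028, -0.0336, 0.0003], [-0.0, 0.0, 3.23]], [[0.026, -0.0352, 0.0003], [-0.0, 0.0, 3.23]], [[0.024, -0.0366, 0.0003], [-0.0, 0.0, 3.23]], [[0.0219, -0.0379, 0.0003], [-0.0, 0.0, 3.23]], [[0.0198, -0.039, 0.0003], [-0.0, 0.0, 3.23]], [[0.0175, -0.0401, 0.0003], [-0.0, 0.0, 3.23]], [[0.0152, -0.041, 0.0003], [-0.0, 0.0, 3.23]], [[0.0129, -0.0418, 0.0003], [-0.0, 0.0, 3.23]], [[0.0105, -0.0425, 0.0003], [-0.0, 0.0, 3.23]], [[0.0081, -0.043, 0.0003], [-0.0, 0.0, 3.23]], [[0.0057, -0.0434, 0.0003], [-0.0, 0.0, 3.23]], [[0.0032, -0.0436, 0.0003], [-0.0, 0.0, 3.23]], [[0.0008, -0.0438, 0.0003], [-0.0, 0.0, 3.23]], [[-0.0017, -0.0437, 0.0003], [-0.0, 0.0, 3.23]], [[-0.0042, -0.0436, 0.0003], [-0.0, 0.0, 3.23]]]
```

Emit:
{"fn": "drive_tool", "kwargs": {"deltas": [[[0.028, -0.034, 0], [0, 0, 3.2]], [[0.026, -0.035, 0], [0, 0, 3.2]], [[0.024, -0.037, 0], [0, 0, 3.2]], [[0.022, -0.038, 0], [0, 0, 3.2]], [[0.02, -0.039, 0], [0, 0, 3.2]], [[0.0175, -0.04, 0], [0, 0, 3.2]], [[0.015, -0.041, 0], [0, 0, 3.2]], [[0.013, -0.042, 0], [0, 0, 3.2]], [[0.0105, -0.0425, 0], [0, 0, 3.2]], [[0.008, -0.043, 0], [0, 0, 3.2]]], "claw": -1, "squeeze": 40}}

```text
time_s: 2.0
ee_pos: [0.3474, -0.1715, 0.303]
orientation: [[0.948, -0.317, 0.005], [-0.317, -0.948, -0.004], [0.006, 0.003, -1.0]]
wrist_force: [0.6, 0.4, -0.2]
gripper_width: -0.001
```

```bash
python3 plan.py 0.43 0.02 0.30 -33
```

```text
5 [[[0.0035, -0.0416, 0.0005], [0.02, -0.07, 2.9]], [[0.0014, -0.0417, 0.0005], [0.02, -0.07, 2.9]], [[-0.0007, -0.0417, 0.0005], [0.02, -0.07, 2.9]], [[-0.0028, -0.0416, 0.0006], [0.02, -0.07, 2.9]], [[-0.0049, -0.0414, 0.0006], [0.02, -0.07, 2.9]]]
```

Emit:
{"fn": "drive_tool", "kwargs": {"deltas": [[[0.0035, -0.0416, 0.0], [0, 0, 2.9]], [[0.0014, -0.0417, 0.0], [0, 0, 2.9]], [[-0.0007, -0.0417, 0.0], [0, 0, 2.9]], [[-0.003, -0.0416, 0.0], [0, 0, 2.9]], [[-0.005, -0.0414, 0.0], [0, 0, 2.9]], [[0, 0, 0], [0, 0, 0]]]}}

```text
time_s: 2.6
ee_pos: [0.3615, -0.1133, 0.3127]
orientation: [[0.923, -0.381, 0.048], [-0.384, -0.915, 0.125], [-0.004, -0.134, -0.991]]
wrist_force: [-0.4, -0.6, 0.2]
gripper_width: -0.002
```

```bash
cat > look.py <<'E'
import sys; from h import *
k=sys.argv[1]
s=observe();print(s["time_s"],np.round(s["ee_pos"],4),np.round(s["wrist_force"],1))
c=calibration("wrist");im,d=read_camera("wrist");cv2.imwrite(f"pics/w{k}.png",im)
print("cam",np.round(-np.array(c["R"]).T@np.array(c["t"]),3))
for l in sys.argv[2:]:
    print(l,[(np.round(q["xyz"],4).tolist(),round(q["confidence"],2)) for q in landmark_of("wrist",l)[:2]])
np.savez(f"w{k}.npz",R=c["R"],t=c["t"],d=d)
P=cloud(c,d);np.save(f"P{k}.npy",P)
# tab: everything 0.117..0.128 high near head
m=(P[...,2]>.118)&(P[...,2]<.13)&(d>0)&(np.hypot(P[...,0]-.515,P[...,1]-.057)<.06)
print("tab top",m.sum(),P[m].mean(0).round(4) if m.any() else "")
m=(P[...,2]>.1)&(P[...,2]<.107)&(d>0)&(np.hypot(P[...,0]-.515,P[...,1]-.057)<.22)
if m.any(): print("grip/neck top",m.sum(),cv2.fitLine(P[m][:,:2].astype(np.float32),cv2.DIST_HUBER,0,.01,.01).ravel())
E
python3 look.py 1 ratchet_head grip lever lever_tab nut_lug stop_pin ratchet
```

```text
2.6 [ 0.3615 -0.1133  0.3127] [-0.4 -0.6  0.2]
cam [ 0.433 -0.152  0.383]
ratchet_head [([0.5123, 0.0576, 0.1012], 0.77)]
grip [([0.4385, -0.0562, 0.0963], 0.56)]
lever [([0.4802, 0.0064, 0.1014], 0.74)]
lever_tab [([0.4915, 0.0365, 0.1207], 0.69)]
nut_lug [([0.5368, 0.0821, 0.0829], 0.64)]
stop_pin [([0.5255, 0.0924, 0.0858], 0.63)]
ratchet [([0.5181, 0.0574, 0.0849], 0.84)]
tab top 128 [0.4921 0.031  0.1243]
grip/neck top 5826 [ 0.5690743   0.8222861   0.47404742 -0.00771945]
```

View pics/w1.png

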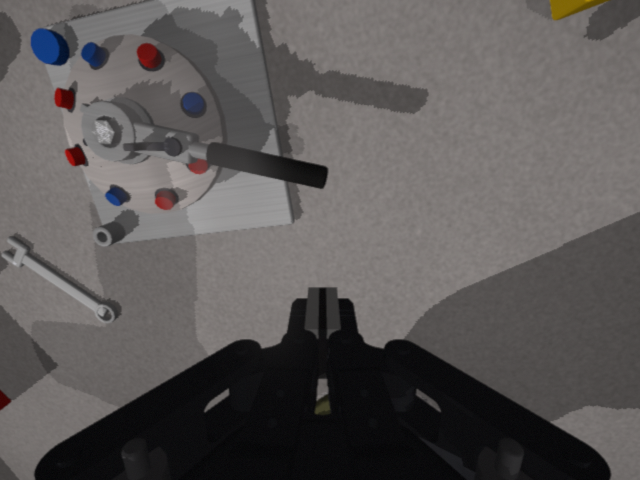

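```bash
python3 plan.py 0.465 0.05 0.23 -34.5
```

```text
5 [[[0.0066, -0.0356, 0.0214], [-1.53, 0.21, 2.38]], [[0.005, -0.0364, 0.0204], [-1.53, 0.21, 2.38]], [[0.0034, -0.0371, 0.0195], [-1.53, 0.21, 2.38]], [[0.0018, -0.0377, 0.0185], [-1.53, 0.21, 2.38]], [[0.0002, -0.0382, 0.0175], [-1.53, 0.21, 2.38]]]
```

Emit:
{"fn": "drive_tool", "kwargs": {"deltas": [[[0.03, -0.01, 0.0], [-2.5, 0, 1]], [[0.02, -0.03, 0.01], [-2.5, 0, 2]], [[0.0, -0.038, 0.015], [-2, 0, 2]], [[-0.01, -0.04, 0.017], [0, 0, 2]], [[0, 0, 0], [0, 0, 0]]]}}

```text
time_s: 3.5
ee_pos: [0.3998, -0.1288, 0.2788]
orientation: [[0.929, -0.369, 0.024], [-0.369, -0.923, 0.109], [-0.018, -0.11, -0.994]]
wrist_force: [-0.2, 0.1, -0.9]
gripper_width: -0.0
```

```bash
python3 plan.py 0.465 0.05 0.23 -34.5
```

```text
5 [[[-0.0009, -0.0367, 0.0139], [-1.24, 0.35, 2.55]], [[-0.0026, -0.0369, 0.0131], [-1.24, 0.35, 2.55]], [[-0.0044, -0.0371, 0.0123], [-1.24, 0.35, 2.55]], [[-0.0061, -0.0371, 0.0114], [-1.24, 0.35, 2.55]], [[-0.0078, -0.037, 0.0106], [-1.24, 0.35, 2.55]]]
```

Emit:
{"fn": "drive_tool", "kwargs": {"deltas": [[[0, -0.037, 0.014], [-1.2, 0.3, 2.5]], [[-0.0026, -0.037, 0.013], [-1.2, 0.3, 2.5]], [[-0.0044, -0.037, 0.012], [-1.2, 0.3, 2.5]]]}}

```text
time_s: 3.8
ee_pos: [0.3947, -0.1223, 0.2522]
orientation: [[0.926, -0.375, 0.038], [-0.377, -0.916, 0.135], [-0.016, -0.139, -0.99]]
wrist_force: [0.2, 0.4, 0.5]
gripper_width: -0.002
```

```bash
python3 -c "
from h import *
s=observe();print(np.round(s['joints'],1),np.round(s['qd'],1))"; python3 plan.py 0.465 0.05 0.23 -34.5
```

```text
[-22.2   0.2 -31.1  59.6   8.  179.9] [ -1.8  -1.7 -13.1 -10.6   5.6   0.1]
5 [[[0.0001, -0.0362, 0.0096], [-1.57, 0.36, 2.45]], [[-0.0015, -0.0365, 0.0086], [-1.57, 0.36, 2.45]], [[-0.0031, -0.0366, 0.0076], [-1.57, 0.36, 2.45]], [[-0.0047, -0.0366, 0.0065], [-1.57, 0.36, 2.45]], [[-0.0064, -0.0365, 0.0055], [-1.57, 0.36, 2.45]]]
```

Joint 6 is at its 180° limit. I'll use yaw 55° instead, so tool +y lies along the push direction.

Emit:
{"fn": "drive_tool", "kwargs": {"deltas": [[[0.02, 0.0, 0], [0, 0, -8]], [[0.02, 0.0, 0], [0, 0, -8]], [[0, 0, 0], [0, 0, -8]]]}}

```text
time_s: 4.1
ee_pos: [0.431, -0.1344, 0.2498]
orientation: [[0.998, 0.046, 0.036], [0.041, -0.99, 0.137], [0.042, -0.135, -0.99]]
wrist_force: [0.4, 0.6, -1.6]
gripper_width: 0.0
```

```bash
python3 plan.py 0.466 0.05 0.25 55.5
```

```text
7 [[[0.0061, -0.0258, 0.0038], [-0.87, -0.83, -7.56]], [[0.0095, -0.0249, 0.0033], [-0.87, -0.83, -7.56]], [[0.0127, -0.0234, 0.0027], [-0.87, -0.83, -7.56]], [[0.0157, -0.0216, 0.0022], [-0.87, -0.83, -7.56]], [[0.0184, -0.0194, 0.0016], [-0.87, -0.83, -7.56]], [[0.0209, -0.0168, 0.0011], [-0.87, -0.83, -7.56]], [[0.0229, -0.0139, 0.0005], [-0.87, -0.83, -7.56]]]
```

Emit:
{"fn": "drive_tool", "kwargs": {"deltas": [[[0.006, -0.0258, 0.0038], [-0.87, -0.83, -7.56]], [[0.0095, -0.025, 0.0033], [-0.87, -0.83, -7.56]], [[0.0127, -0.0234, 0.0027], [-0.87, -0.83, -7.56]], [[0.0157, -0.0216, 0.0022], [-0.87, -0.83, -7.56]], [[0.0184, -0.0194, 0.0016], [-0.87, -0.83, -7.56]], [[0.021, -0.0168, 0.001], [-0.87, -0.83, -7.56]], [[0.023, -0.014, 0.0005], [-0.87, -0.83, -7.56]], [[0, 0, 0], [0, 0, 0]]]}}

```text
time_s: 4.9
ee_pos: [0.4633, 0.0556, 0.2476]
orientation: [[0.537, 0.843, 0.003], [0.843, -0.537, -0.003], [-0.001, 0.005, -1.0]]
wrist_force: [-0.2, -0.3, -0.2]
gripper_width: -0.002
```

```bash
python3 look.py 2 ratchet_head grip lever lever_tab nut_lug stop_pin;  python3 plan.py 0.466 0.05 0.25 55.5
```

```text
4.9 [0.4633 0.0556 0.2476] [-0.2 -0.3 -0.2]
cam [0.507 0.125 0.319]
ratchet_head [([0.5171, 0.0578, 0.0786], 0.73), ([0.5132, 0.0588, 0.1018], 0.71)]
grip []
lever [([0.4804, 0.0068, 0.1003], 0.7)]
lever_tab [([0.4947, 0.0354, 0.1229], 0.78), ([0.6521, -0.3271, 0.0001], 0.17)]
nut_lug [([0.5217, 0.0972, 0.0769], 0.54)]
stop_pin [([0.5273, 0.0931, 0.087], 0.62)]
tab top 182 [0.4934 0.0345 0.1245]
grip/neck top 5845 [0.55289894 0.8332483  0.5029258  0.03997717]
1 [[[-0.0002, 0.0036, -0.0023], [0.27, 0.13, 1.52]]]
```

View pics/w2.png

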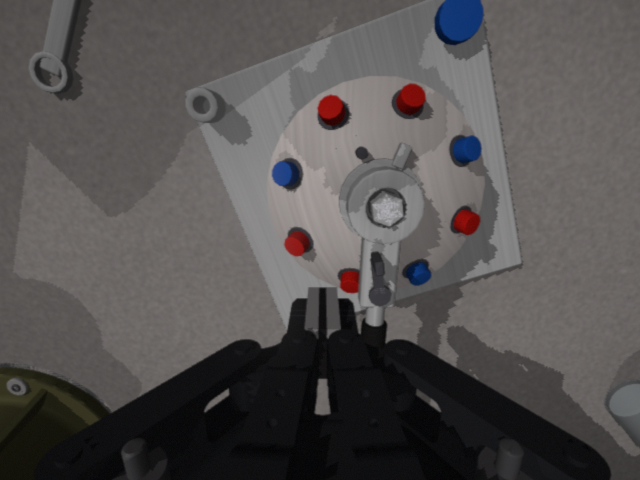

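The wrist view shows the head at (387,207), the lever pivot at (380,295) and the tab at (377,262), left of the handle line, so it is on the tighten side. The pin is at (361,153) and the lug at (402,155). Tool +y points to the right in the picture. I'll go down beside the tab.

Emit:
{"fn": "drive_tool", "kwargs": {"deltas": [[[0, 0.0, 0.03], [0, 0, 1.5]], [[0, 0, 0.025], [0, 0, 0]], [[0, 0.005, 0.005], [0, 0, 0]], [[0, 0.008, 0.001], [0, 0, 0]], [[0, 0, 0], [0, 0, 0]]]}}

```text
time_s: 5.75
ee_pos: [0.4764, 0.0405, 0.1874]
orientation: [[0.573, 0.819, 0.007], [0.819, -0.573, -0.004], [0.0, 0.008, -1.0]]
wrist_force: [1.1, 0.1, 0.4]
gripper_width: 0.0
```

```bash
cat > near.py <<'E'
import sys; from h import *
s=observe();p=np.array(s["ee_pos"]);R=np.array(s["orientation"]);tab=np.array([.4934,.0345,.1165])
tip=p+R[:,2]*tip_reach
print(s["time_s"],"tip",tip.round(4),"tab in tool",(R.T@(tab-tip)).round(4),"F tool",(R.T@np.array(s["wrist_force"])).round(2))
E
python3 near.py; python3 look.py 3 lever_tab
```

```text
5.75 tip [0.4769 0.0402 0.1148] tab in tool [ 0.0048  0.0168 -0.0015] F tool [ 0.69  0.83 -0.4 ]
5.75 [0.4764 0.0405 0.1874] [1.1 0.1 0.4]
cam [0.523 0.108 0.259]
lever_tab [([0.4915, 0.0339, 0.1201], 0.91)]
tab top 848 [0.4872 0.0434 0.1254]
grip/neck top 8402 [0.41637135 0.90919465 0.51498103 0.05606251]
```

View pics/w3.png

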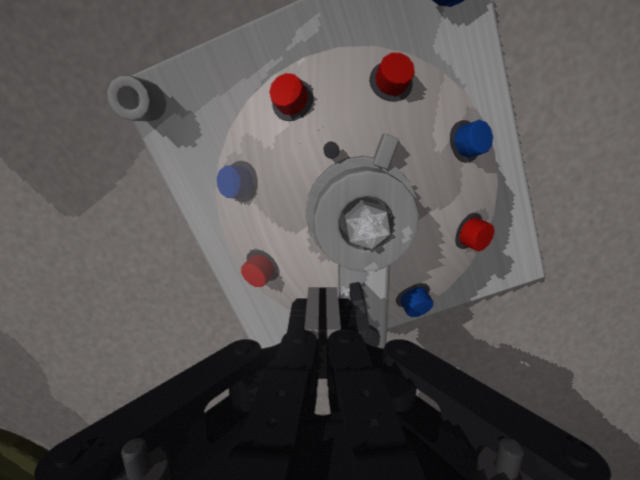

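The tab shows just right of the fingertips, at about (355,292), with a gap of a few mm. I'll nudge it in small steps.

Emit:
{"fn": "drive_tool", "kwargs": {"deltas": [[[0, 0.0025, 0], [0, 0, 0]], [[0, 0.0025, 0], [0, 0, 0]], [[0, 0.0025, 0], [0, 0, 0]]]}}

```text
time_s: 6.15
ee_pos: [0.4828, 0.037, 0.1894]
orientation: [[0.572, 0.82, 0.008], [0.82, -0.572, -0.003], [0.003, 0.008, -1.0]]
wrist_force: [-0.6, -0.3, -0.3]
gripper_width: 0.002
```

```bash
python3 near.py
```

```text
6.15 tip [0.4834 0.0368 0.1168] tab in tool [0.0038 0.0095 0.0004] F tool [-0.6  -0.26  0.32]
```

Emit:
{"fn": "drive_tool", "kwargs": {"deltas": [[[0, 0.0025, 0], [0, 0, 0]], [[0, 0.0025, 0], [0, 0, 0]]]}}

```text
time_s: 6.35
ee_pos: [0.4878, 0.0339, 0.19]
orientation: [[0.572, 0.82, 0.01], [0.82, -0.572, -0.003], [0.003, 0.01, -1.0]]
wrist_force: [0.0, -0.6, 0.0]
gripper_width: 0.003
```

```bash
python3 near.py
```

```text
6.35 tip [0.4885 0.0336 0.1174] tab in tool [0.0035 0.0035 0.001 ] F tool [-0.44  0.35 -0.04]
```

```bash
python3 look.py 4 lever_tab; python3 -c "
import cv2;cv2.imwrite('pics/w4c.png',cv2.resize(cv2.imread('pics/w4.png')[130:350,220:500],None,fx=2.5,fy=2.5))"
```

```text
6.35 [0.4878 0.0339 0.19  ] [ 0.  -0.6  0. ]
cam [0.534 0.101 0.262]
lever_tab [([0.5051, 0.026, 0.1211], 0.63)]
tab top 595 [0.4989 0.0363 0.1258]
grip/neck top 7310 [0.5750576  0.8181129  0.51332766 0.05501743]
```

View pics/w4c.png

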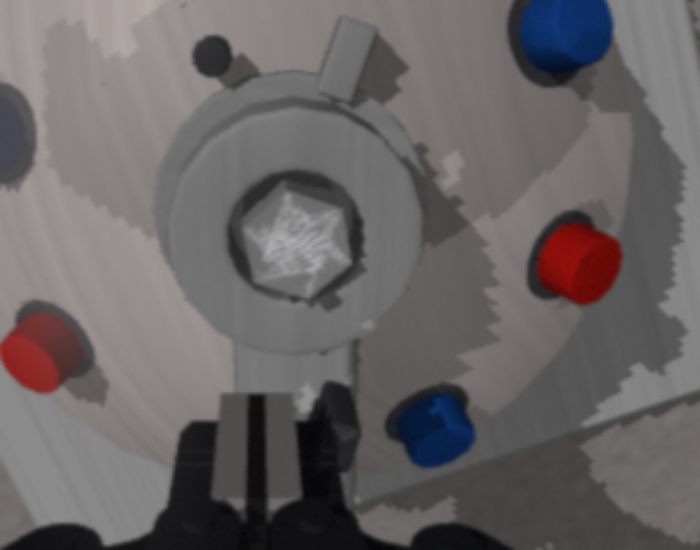

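The lever has flipped. In the crop the tab is at (340,425), right of the handle line, so it is on the +y side. Next I'll rise and go to the clockwise side of the grip.

Emit:
{"fn": "drive_tool", "kwargs": {"deltas": [[[0, -0.001, -0.03], [0, 0, 0]], [[0, -0.01, -0.03], [0, 0, 0]], [[-0.035, -0.025, 0], [0, 0, 0]], [[-0.035, -0.01, 0], [0, 0, 0]], [[-0.03, 0, 0], [0, 0, 0]]]}}

```text
time_s: 6.95
ee_pos: [0.3924, -0.021, 0.2513]
orientation: [[0.569, 0.822, 0.012], [0.823, -0.569, -0.003], [0.004, 0.011, -1.0]]
wrist_force: [1.1, -0.9, -0.3]
gripper_width: -0.003
```

```bash
cat > pol.py <<'E'
from h import *
# current tip in polar coords about rotor axis, in-plane
def st(A=(.5135,.0578)):
    s=observe();p=np.array(s["ee_pos"]);R=np.array(s["orientation"]);t=p+R[:,2]*.06-np.array([*A,0])
    a=np.degrees(np.arctan2(t[1],t[0]));F=np.array(s["wrist_force"])
    n=np.array([-np.sin(np.radians(a)),np.cos(np.radians(a)),0])
    print(s["time_s"],"r",round(np.hypot(*t[:2]),4),"ang",round(a,2),"TCPz",p[2].round(4),"yaw",np.degrees(np.arctan2(R[1,0],R[0,0])).round(2),"tilt",R[:2,2].round(3),"Ftool",(R.T@F).round(1),"Ftan",round(float(F@n),1))
st()
E
python3 pol.py; python3 plan.py .411 -.041 .1556 55.3
```

```text
6.95 r 0.144 ang -146.74 TCPz 0.2513 yaw 55.34 tilt [ 0.012 -0.003] Ftool [-0.1  1.4  0.3] Ftan 1.3
3 [[[-0.0021, 0.0085, 0.032], [0.21, -0.08, 0.01]], [[-0.002, 0.0087, 0.032], [0.21, -0.08, 0.01]], [[-0.002, 0.0088, 0.0319], [0.21, -0.08, 0.01]]]
```

Emit:
{"fn": "drive_tool", "kwargs": {"deltas": [[[-0.002, 0.009, 0.032], [0.2, 0, 0]], [[-0.002, 0.009, 0.032], [0.2, 0, 0]], [[-0.002, 0.009, 0.032], [0.2, 0, 0]], [[0, 0, 0], [0, 0, 0]]]}}

```text
time_s: 7.35
ee_pos: [0.4113, -0.0445, 0.1556]
orientation: [[0.572, 0.82, 0.009], [0.82, -0.572, 0.002], [0.007, 0.007, -1.0]]
wrist_force: [-0.4, 0.2, -0.9]
gripper_width: -0.002
```

```bash
python3 pol.py
```

```text
7.35 r 0.1441 ang -134.83 TCPz 0.1556 yaw 55.13 tilt [0.009 0.002] Ftool [-0.1 -0.5  0.8] Ftan -0.5
```

Emit:
{"fn": "drive_tool", "kwargs": {"deltas": [[[0, 0.004, 0], [0, 0, 0]], [[0, 0.004, 0], [0, 0, 0]], [[0, 0.004, 0], [0, 0, 0]], [[0, 0.004, 0], [0, 0, 0]]]}}

```text
time_s: 7.75
ee_pos: [0.4243, -0.0531, 0.1584]
orientation: [[0.571, 0.821, 0.008], [0.821, -0.571, 0.003], [0.007, 0.005, -1.0]]
wrist_force: [-3.3, 2.1, -1.2]
gripper_width: 0.004
```

```bash
python3 pol.py
```

```text
7.75 r 0.1418 ang -128.71 TCPz 0.1584 yaw 55.2 tilt [0.008 0.003] Ftool [-0.2 -3.9  1.2] Ftan -3.8
```

Emit:
{"fn": "drive_tool", "kwargs": {"deltas": [[[-0.0004, 0.005, 0], [0, 0, -2]], [[-0.0004, 0.005, 0], [0, 0, -2]], [[-0.0004, 0.005, 0], [0, 0, -2]], [[-0.0004, 0.005, 0], [0, 0, -2]]]}}

```text
time_s: 8.15
ee_pos: [0.4351, -0.0619, 0.1583]
orientation: [[0.444, 0.896, -0.004], [0.896, -0.444, 0.011], [0.008, -0.009, -1.0]]
wrist_force: [-6.3, 2.7, 2.1]
gripper_width: -0.002
```

```bash
python3 pol.py
```

```text
8.15 r 0.1427 ang -123.46 TCPz 0.1583 yaw 63.64 tilt [-0.004  0.011] Ftool [-0.4 -6.8 -2.1] Ftan -6.7
```

Emit:
{"fn": "drive_tool", "kwargs": {"deltas": [[[-0.0004, 0.005, 0], [0, 0, -1.2]], [[-0.0004, 0.005, 0], [0, 0, -1.4]], [[-0.0004, 0.005, 0], [0, 0, -1.4]], [[-0.0004, 0.005, 0], [0, 0, -1.4]], [[-0.0004, 0.005, 0], [0, 0, -1.4]], [[-0.0004, 0.005, 0], [0, 0, -1.4]], [[-0.0004, 0.005, 0], [0, 0, -1.4]]]}}

```text
time_s: 8.85
ee_pos: [0.457, -0.0742, 0.1585]
orientation: [[0.279, 0.96, -0.026], [0.96, -0.278, 0.02], [0.012, -0.03, -0.999]]
wrist_force: [-6.7, 2.1, 1.8]
gripper_width: -0.003
```

```bash
python3 pol.py; python3 look.py 5 nut_lug stop_pin grip lever_tab; python3 -c "
import cv2;cv2.imwrite('pics/w5s.png',cv2.imread('pics/w5.png'))"
```

```text
8.85 r 0.1431 ang -113.92 TCPz 0.1585 yaw 73.83 tilt [-0.026  0.02 ] Ftool [ 0.1 -7.  -1.6] Ftan -6.9
8.85 [ 0.457  -0.0742  0.1585] [-6.7  2.1  1.8]
cam [0.482 0.003 0.231]
nut_lug []
stop_pin []
grip [([0.4814, -0.0757, 0.0977], 0.6)]
lever_tab [([0.5139, 0.0228, 0.1222], 0.55)]
tab top 1108 [0.514  0.0224 0.1249]
grip/neck top 15840 [ 0.24303447  0.9700177   0.4945382  -0.0138644 ]
```

View pics/w5s.png

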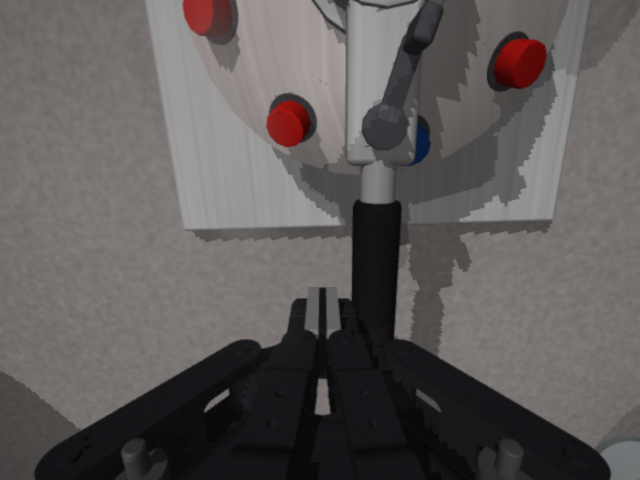

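Emit:
{"fn": "drive_tool", "kwargs": {"deltas": [[[-0.0004, 0.005, 0], [-0.4, 0, -1.4]], [[-0.0004, 0.005, 0], [-0.4, 0, -1.4]], [[-0.0004, 0.005, 0], [-0.4, 0, -1.4]], [[-0.0004, 0.005, 0], [-0.4, 0, -1.4]], [[-0.0004, 0.004, 0], [-0.4, 0, -1]]]}}

```text
time_s: 9.6
ee_pos: [0.474, -0.0806, 0.1582]
orientation: [[0.162, 0.987, -0.003], [0.987, -0.162, 0.014], [0.014, -0.006, -1.0]]
wrist_force: [-7.6, 1.6, 1.4]
gripper_width: 0.002
```

```bash
python3 pol.py
```

```text
9.6 r 0.1431 ang -106.12 TCPz 0.1582 yaw 80.67 tilt [-0.003  0.014] Ftool [ 0.4 -7.7 -1.4] Ftan -7.7
```

Emit:
{"fn": "drive_tool", "kwargs": {"deltas": [[[-0.0003, 0.003, 0], [-0.2, 0, -0.6]], [[-0.0003, 0.003, 0], [-0.2, 0, -0.6]], [[-0.0003, 0.003, 0], [-0.2, 0, -0.6]], [[-0.0003, 0.003, 0], [-0.2, 0, -0.6]]]}}

```text
time_s: 10.0
ee_pos: [0.4806, -0.0824, 0.1582]
orientation: [[0.118, 0.993, 0.0], [0.993, -0.118, 0.014], [0.014, -0.002, -1.0]]
wrist_force: [-5.7, 1.4, 2.0]
gripper_width: -0.001
```

```bash
python3 pol.py
python3 - <<'E'
from h import *
for n in("top","scene"):
    im,d=read_camera(n);c=calibration(n);u,v=map(int,proj(c,(.5135,.0578,.09)));
    cv2.imwrite(f"pics/{n}6.png",cv2.resize(im[max(v-45,0):v+45,u-55:u+55],None,fx=3.5,fy=3.5,interpolation=cv2.INTER_CUBIC))
    for l in("nut_lug","stop_pin","lever_tab"):print(n,l,[(np.round(q["xyz"],3).tolist(),round(q["confidence"],2)) for q in landmark_of(n,l)[:1]])
a=cv2.imread("pics/top6.png");b=cv2.imread("pics/scene6.png");cv2.imwrite("pics/both6.png",np.hstack([a,b]))
E
```

```text
10.0 r 0.1431 ang -103.27 TCPz 0.1582 yaw 83.22 tilt [0.    0.014] Ftool [ 0.7 -5.9 -2. ] Ftan -5.9
top nut_lug [([0.53, 0.095, 0.085], 0.69)]
top stop_pin [([0.521, 0.092, 0.082], 0.69)]
top lever_tab [([0.519, 0.026, 0.119], 0.64)]
scene nut_lug [([0.529, 0.089, 0.088], 0.51)]
scene stop_pin [([0.526, 0.092, 0.08], 0.55)]
scene lever_tab [([0.519, 0.025, 0.118], 0.62)]
```

View pics/both6.png

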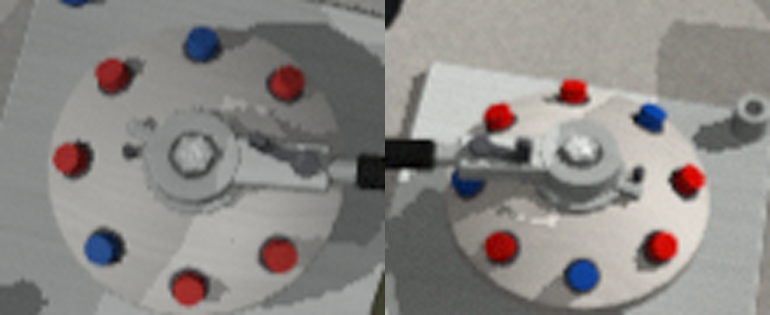

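In the top crop the lug (143,128) is close to the pin (132,151), with roughly 10° left. I'll carry on in small steps and watch the force.

Emit:
{"fn": "drive_tool", "kwargs": {"deltas": [[[-0.0003, 0.003, 0], [0, 0, -0.6]], [[-0.0003, 0.003, 0], [0, 0, -0.6]], [[-0.0003, 0.003, 0], [0, 0, -0.6]], [[-0.0003, 0.003, 0], [0, 0, -0.6]], [[-0.0003, 0.003, 0], [0, 0, -0.6]], [[-0.0003, 0.003, 0], [0, 0, -0.6]]]}}

```text
time_s: 11.0
ee_pos: [0.4908, -0.0845, 0.1584]
orientation: [[0.052, 0.999, -0.016], [0.999, -0.052, 0.016], [0.015, -0.016, -1.0]]
wrist_force: [-7.4, 0.5, 2.3]
gripper_width: 0.004
```

```bash
python3 pol.py
```

```text
11.0 r 0.1433 ang -99.48 TCPz 0.1584 yaw 86.99 tilt [-0.016  0.016] Ftool [ 0.1 -7.4 -2.2] Ftan -7.3
```

Emit:
{"fn": "drive_tool", "kwargs": {"deltas": [[[-0.0003, 0.003, 0], [0, 0, -0.6]], [[-0.0003, 0.003, 0], [0, 0, -0.6]], [[-0.0003, 0.003, 0], [0, 0, -0.6]], [[-0.0003, 0.003, 0], [0, 0, -0.6]]]}}

```text
time_s: 11.4
ee_pos: [0.4979, -0.0855, 0.1585]
orientation: [[0.008, 1.0, -0.026], [1.0, -0.008, 0.016], [0.016, -0.027, -1.0]]
wrist_force: [-6.2, 0.8, 2.6]
gripper_width: -0.0
```

```bash
python3 pol.py
```

```text
11.4 r 0.1434 ang -96.89 TCPz 0.1585 yaw 89.52 tilt [-0.026  0.016] Ftool [ 0.8 -6.3 -2.4] Ftan -6.2
```

Emit:
{"fn": "drive_tool", "kwargs": {"deltas": [[[-0.0003, 0.003, 0], [-0.4, 0, -0.6]], [[-0.0003, 0.003, 0], [-0.4, 0, -0.6]]]}}

```text
time_s: 11.6
ee_pos: [0.5014, -0.086, 0.1583]
orientation: [[-0.014, 1.0, -0.018], [1.0, 0.014, 0.016], [0.016, -0.018, -1.0]]
wrist_force: [-7.2, 1.1, 1.8]
gripper_width: -0.005
```

```bash
python3 pol.py
```

```text
11.6 r 0.1434 ang -95.27 TCPz 0.1583 yaw 90.78 tilt [-0.018  0.016] Ftool [ 1.2 -7.2 -1.6] Ftan -7.3
```

Emit:
{"fn": "drive_tool", "kwargs": {"deltas": [[[-0.0003, 0.003, 0], [-0.4, 0, -0.6]], [[-0.0003, 0.003, 0], [-0.4, 0, -0.6]]]}}

```text
time_s: 11.8
ee_pos: [0.5037, -0.0863, 0.1581]
orientation: [[-0.036, 0.999, -0.012], [0.999, 0.036, 0.016], [0.016, -0.011, -1.0]]
wrist_force: [-10.9, -0.3, 4.9]
gripper_width: -0.002
```

```bash
python3 pol.py
```

```text
11.8 r 0.1435 ang -94.19 TCPz 0.1581 yaw 92.04 tilt [-0.012  0.016] Ftool [  0.2 -11.   -4.8] Ftan -10.9
```

Emit:
{"fn": "drive_tool", "kwargs": {"deltas": [[[-0.0003, 0.003, 0], [-0.3, 0, -0.6]], [[-0.0003, 0.003, 0], [-0.3, 0, -0.6]]]}}

```text
time_s: 12.0
ee_pos: [0.5048, -0.0866, 0.1579]
orientation: [[-0.057, 0.998, -0.011], [0.998, 0.057, 0.016], [0.016, -0.01, -1.0]]
wrist_force: [-10.7, 0.3, 7.7]
gripper_width: -0.003
```

```bash
python3 pol.py
python3 - <<'E'
from h import *
im,d=read_camera("top")
for l in("nut_lug","stop_pin","grip"):print(l,[(np.round(q["xyz"],3).tolist(),round(q["confidence"],2)) for q in landmark_of("top",l)[:1]])
E
```

```text
12.0 r 0.1437 ang -93.74 TCPz 0.1579 yaw 93.28 tilt [-0.011  0.016] Ftool [  1.1 -10.8  -7.6] Ftan -10.7
nut_lug [([0.524, 0.094, 0.086], 0.79)]
stop_pin [([0.522, 0.092, 0.087], 0.79)]
grip [([0.529, -0.076, 0.091], 0.63)]
```

The lug is at the pin: motion has stopped and the push reads about 11 N. I'll hold for a few rows at slightly more.

Emit:
{"fn": "drive_tool", "kwargs": {"deltas": [[[0, 0.0032, 0], [0, 0, 0]], [[0, 0.0032, 0], [0, 0, 0]], [[0, 0.0032, 0], [0, 0, 0]]]}}

```text
time_s: 12.5
ee_pos: [0.5061, -0.0863, 0.1581]
orientation: [[-0.056, 0.998, -0.027], [0.998, 0.056, 0.013], [0.015, -0.026, -1.0]]
wrist_force: [-12.1, -0.8, 8.0]
gripper_width: -0.001
```

```bash
python3 pol.py
```

```text
12.5 r 0.1436 ang -93.61 TCPz 0.1581 yaw 93.2 tilt [-0.027  0.013] Ftool [ -0.  -12.4  -7.7] Ftan -12.1
```

Emit:
{"fn": "drive_tool", "kwargs": {"deltas": [[[0, -0.003, 0], [0, 0, 0]], [[0, -0.008, 0], [0, 0, 0]], [[0, -0.02, 0], [0, 0, 0]], [[0, -0.02, -0.01], [0, 0, 0]], [[0, -0.01, -0.04], [0, 0, 0]], [[0, -0.01, -0.045], [0, 0, 0]], [[0, -0.03, -0.02], [0, 0, 0]], [[0, 0, 0], [0, 0, 0]]]}}

```text
time_s: 13.3
ee_pos: [0.4081, -0.095, 0.2834]
orientation: [[-0.057, 0.998, -0.014], [0.998, 0.057, 0.009], [0.01, -0.013, -1.0]]
wrist_force: [1.3, 0.3, -0.2]
gripper_width: 0.002
```

```bash
python3 pol.py
python3 - <<'E'
from h import *
im,d=read_camera("top");c=calibration("top");u,v=map(int,proj(c,(.5135,.0578,.09)))
cv2.imwrite("pics/top7.png",cv2.resize(im[v-45:v+45,u-50:u+70],None,fx=6,fy=6,interpolation=cv2.INTER_CUBIC))
for n in("top","scene"):
    if n=="scene":read_camera(n)
    for l in("nut_lug","stop_pin","grip","lever_tab"):print(n,l,[(np.round(q["xyz"],3).tolist(),round(q["confidence"],2)) for q in landmark_of(n,l)[:1]])
E
```

```text
13.3 r 0.1856 ang -124.92 TCPz 0.2834 yaw 93.27 tilt [-0.014  0.009] Ftool [0.2 1.3 0.2] Ftan 0.9
top nut_lug [([0.523, 0.096, 0.086], 0.65)]
top stop_pin [([0.525, 0.094, 0.082], 0.68)]
top grip [([0.528, -0.078, 0.095], 0.57)]
top lever_tab [([0.523, 0.03, 0.12], 0.5)]
scene nut_lug [([0.527, 0.091, 0.086], 0.48)]
scene stop_pin [([0.525, 0.094, 0.083], 0.67)]
scene grip [([0.524, -0.081, 0.096], 0.83)]
scene lever_tab [([0.493, -0.398, 0.004], 0.71)]
```

View pics/top7.png

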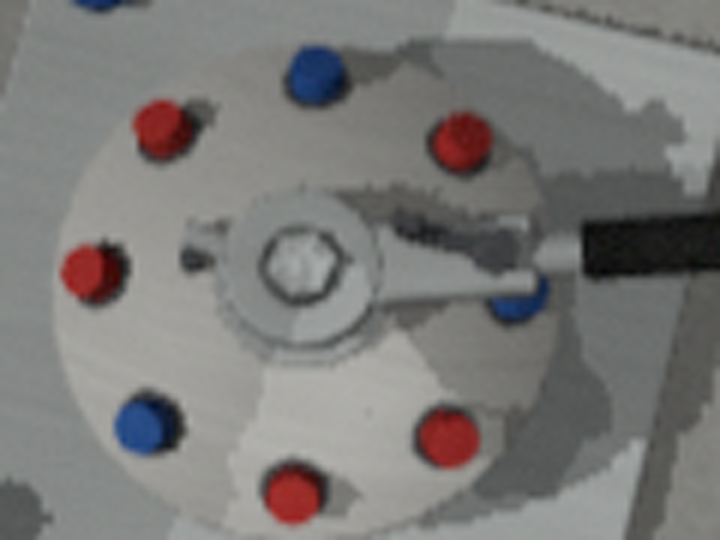

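The lug (205,235) rests against the pin (195,258). The lever (410,228) is on the +y (upper) side of the neck, and the arm is clear. Handing in.

```bash
python3 -c "
from cell import *
print(hand_in())"
```

```text
the job is handed in; nothing more can be done
None
```

I set the lever to loosen and turned the nut with the spanner until its lug came up against the stop pin. I then let go and handed in at about 13.5 s; `hand_in()` gave no verdict.

- **Lever:** I nudged the tab over with the closed fingertips in 2.5 mm steps. Wrist force stayed near noise level in the readings between steps.
- **Swing:** I pushed the grip counter-clockwise about 35° with the closed fingers. The push read 6 to 8 N while the nut turned. At the pin the motion stopped and the push rose to 11–12 N at 0.144 m from the axis. I held it there for about 0.3 s, which I estimate puts about 20 N on the pin.
- **Last checks:** After I backed off, the top picture shows the lug against the pin and the tab on the +y side. The wrist force is near zero and the arm is clear.
- **Lug position:** The networks put the lug and pin points within about 2–4 mm of each other, which is inside their own error. So the 3 mm limit rests on the force reading and the picture.
- **One disagreement:** In the last scene view the network placed the lever tab at (0.493, -0.398, 0.004), nowhere near the spanner. I took this as a false detection, since the top view places it correctly.
- **Not measured:** I did not measure the bystanders again at the end. The arm kept away from them throughout.

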